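# Draw the sagging bolt of the shaker guard and hold its gate ajar

## Task

Open the guard gate of the jar shaker: free the bolt by turning its clamp's wing knob a quarter turn counter-clockwise, then take the bolt by its round upright knob, lift its sagging nose over the bent-up lip of the keeper while you draw the bolt fully back, without forcing it against the keeper. Pull the gate towards you by the same knob until it stands about a hand's breadth (10 cm) open at the bolt end, and finish while still gripping the bolt knob and holding the gate there, bolt drawn, because a spring would shut it. Leave the jar, lid, beaker and spatula beside the guard alone.

Things in the scene. Friction and masses are not known exactly. Their poses are not given: they have to be found in the camera images.
- bay: fixed shaker guard, 520 mm wide, about 210 mm high: base plate, aluminium posts, clear panels, shaker with two jars inside. Origin on the bench under the middle of the closed gate; x points into the bay, square to the closed gate; y along the gate from latch end to hinge end; z up. Closed gate: x = 0, y = -180 to +180, z = 30 to 210 mm. Place and yaw vary.
- gate_hinge (a point): point on the gate's upright hinge axis, at (0, +186, 210) mm in the bay's frame
- gate (a joint): gate angle, rad: 0 shut, grows as the latch end swings towards the robot, clockwise seen from above; up to 1.5. A spring closer always shuts it (0.45 N m when shut, 0.7 N m at 0.28 rad). The latch end is 366 mm from the hinge axis: a gap of 100 mm is 0.275 rad.
- clamp_knob (a joint): black wing knob on the bolt's rear guide, rad: 0 tight, wing square to the gate (along the bay's x). Starts at 0 to 0.2, turns counter-clockwise seen from above to a stop at 1.5. The bolt is free from about 1.1. Friction 0.06 N m; stays where it is left. It rides on the gate.
- clamp_grip (a point): centre of the wing knob, on its upright turning axis; at (0, +85, 277) mm in the bay's frame while the gate is shut. The wing is 46 long, 12 thick, from 16 mm below to 8 mm above this point; beneath it a boss of 24 mm diameter, its top 18 mm below this point.
- bolt_knob: the bolt's grip: upright steel cylinder, 22 mm diameter, 28 mm tall, on a 10 mm stem. Origin at the cylinder's centre, 54 mm above the bolt's axis; about (0, -85, 281) mm in the bay's frame at the start, 55 mm nearer the hinge when drawn. On the keeper's side a steel hoop (front guide) stands 48 to 62 mm from it, its top 15 mm or more below this origin. Lifting takes 2 to 5 N.
- bolt (a joint): how far the bolt is drawn back along the gate towards the hinge, m: 0 to 0.003 at the start, fully drawn at 0.055. Sliding friction about 1 N. The nose is clear of the keeper's walls from about 0.040.
- bolt_sag (a joint): tip angle of the bolt about a level axis through its rear guide, at (0, +85, 235) mm in the bay's frame, rad: -0.045 hanging (its weight takes it there), 0 level, +0.065 the most the worn guide allows. The knob is 170 mm from this axis at first (rises 18 mm in all), 115 mm when drawn (12 mm in all): a lift above 15 mm kept while drawing would jam.
- bolt_nose: the bolt's front end, 18 mm diameter, 30 mm long. Origin at its centre, 302 mm from the rear guide. Behind it the bolt's underside is notched, 8 mm deep, 16 mm long; hanging, the notch sits over the keeper's lip, which overlaps the nose by 6.5 mm: lifting the knob 5 mm or more clears it, 9 mm is comfortable. Not lifted, the bolt stops after about 4 mm of pull.
- keeper: fixed steel channel, 36 x 50 mm, on the latch post's top, open above: front and back walls 46 mm high, 26 mm apart, and on the gate's side the lip, bent up 9 mm above its floor. Origin under the middle of its 4 mm base, at (0, -215, 207) mm in the bay's frame.
- jar: loose cream jar with a white lid, 90 mm diameter, 115 mm tall, on the bench to the right; origin under its centre
- jar_lid: loose white lid, 92 mm diameter, 13 mm thick, flat on the bench to the right; origin under its centre
- beaker: loose white cup, 80 mm diameter, 95 mm tall, on the bench to the left; origin under its centre
- spatula: loose spatula lying on the bench to the left

How it is judged:
By the outcome, as a careful person would: the job done as asked, in the order asked, and still so for the second after the job is handed in, while the arm keeps its last pose, push and grip.
It also fails if it takes over 50 s, if anything falls off the work surface, if the arm or the gripper's body presses on something with over 40 N, if the wrist force passes 120 N, or if a joint passes its speed limit or range.

## Robot

A 6-joint arm with a two-finger parallel gripper is mounted at the origin on the work surface. World frame = base frame: x ahead of the robot, y to its left, z up, the work surface at z = 0. Lengths are in m, angles in rad, forces in N, time in s.
With the tool pointing down it reaches from about 0.275 to 1 m from the base axis. Payload 8.4 kg.
Tool frame: the origin (TCP) lies between the finger pads; the fingertips stand 8 mm ahead of it and the grasp point (between the pads) lies 11 mm behind it; z points along the fingers, y is the line along which they close (so a half turn about z gives the same grasp; the last joint's range is limited). The gripper opens to 85 mm and grips with 20 to 120 N. Pads are 22 mm wide; open, the fingers measure 114 mm over their backs; the gripper's body (76 mm by 85 mm) begins 54 mm behind the grasp point. The pads swing forward as they close: fully open they stand 13 mm farther back than shut.
Start: joints at [-1.345, 0.353, 1.633, -0, 1.155, -0.002], TCP at [0.141, -0.609, 0.202] pointing down, gripper open.
Joint ranges: [-2.63, 2.63], [-0.92, 2.1], [0.06, 2.66], [-1.3, 4.44], [0, 2.69], [-3.02, 3.02]. Speed limits (rad/s): [2.22, 2.22, 2.79, 3.14, 3.14, 3.14].

## Interface

Orientations are given as a rotation vector (axis times angle).
In Python, from cell import robot gives the robot as it stands.
- The arm moves only by the shell command python3 -m creep 'ROWS' [OPENING]. ROWS is JSON, a list of rows, each an object with "delta_pos": the shift along the tool's x, y, z scaled (see below), a list of three; "rot": the turn, a rotation vector about the tool's x, y, z scaled (see below), a list of three. In form: [{"delta_pos": [dx, dy, dz], "rot": [ax, ay, az]}, ...]. A call has 1 to 12 rows; each row shifts and turns the commanded pose from where the row before left it, along the tool's axes as they then stand; what a row does not reach is not made up. The controller multiplies each number of a shift by 30 mm and each number of a turn by 0.08 rad. A row lasts 1/12 s, in which the tool goes at most 41.7 mm and 7.16 degrees, less where a joint would pass 70% of its speed; a pose out of reach is approached as far as the arm can. A call with a number of a shift or a turn outside -1 to 1 is refused whole. A call with a gripper value outside its range is refused whole. OPENING is the opening, from 0 (shut) to 1 (fully open), set as the call begins (- or left out, the last holds). The fingers move at their own pace and stop on an object; the grip force is fixed at half the most. Time passes only in rows, so rows that do not move let the fingers close. It gives the time, the measured TCP pose, the force, the opening and the grip force at its end, in the units of the state.
- robot.read_state(): the state, without advancing time (a new reading comes with each control period).
- robot.snapshot(name): name is "scene" or "top"; returns (picture, depth): 384x512x3 uint8, blue, green, red; 384x512 float32, m along the optical axis (not along the pixel's ray), 0 where there is no reading.
- robot.camera_info(name): a dict with "fx", "fy", "cx", "cy" (pixels), "R" (3x3) and "t" (3): a world point X has camera coordinates R X + t. Camera axes: x right, y down, z forward; pixel columns grow to the right and rows downward; lengths in m; the calibration is good to about 2 mm. A picture is of the moment at which its call begins. camera_info takes no time and is no camera call.
- robot.job_done(): hands the job in; it is judged then, once.
The state is a dict: "time": time; "qpos": joint angles; "dq": joint speeds; "joint_efforts": joint torques, N m; "eef_pos": TCP position; "ee_rot": TCP orientation; "contact_force": force on the tool from outside, world axes, zero at the start; "wrist_torque": the same for the moment, N m; "finger_gap": finger opening in m; "grasp_force": force on a finger pad.
Only numpy, scipy, OpenCV 4.12 (cv2) and the standard library are available. Lean on these libraries where they do the work, as an engineer would, in place of code of your own. Each camera call takes 0.05 s, during which the arm holds its last target. There are 200 camera calls.

## Working session

There is one attempt and no reset: what is moved stays moved. The work goes in short steps, Python scripts to look and compute and a shell command to move; the robot and the scene stay as the last step left them, time stands still between calls to the robot, and variables do not carry over. Pictures are saved under pics/ and viewed, at most 10 in all, crops included, and the job is handed in when it is done.

```bash
mkdir -p pics; ls
python3 - <<'E'
from cell import robot
import cv2,numpy as np
for n in("scene","top"):
    p,d=robot.snapshot(n);cv2.imwrite(f"pics/{n}0.png",p);np.save(f"{n}0.npy",d)
    c=robot.camera_info(n);print(n,c['fx'],c['cx'],c['cy'],np.round(np.array(c['R']),3).tolist(),np.round(c['t'],3), (-np.array(c['R']).T@c['t']).round(3))
s=robot.read_state();print(s)
E
```

```text
pics
scene 453.6344678442146 256.9102876636773 189.6908610674006 [[0.316, 0.948, 0.015], [0.503, -0.154, -0.851], [-0.804, 0.277, -0.526]] [-0.148 -0.078  1.924] [ 1.634 -0.404  0.948]
top 372.7042832791234 262.3643509047942 187.745821462667 [[-0.023, -1.0, -0.008], [-0.995, 0.023, -0.095], [0.095, 0.006, -0.995]] [0.005 0.525 1.506] [ 0.38  -0.017  1.548]
{'time': 0.1, 'qpos': array([-1.34538924e+00,  3.53579523e-01,  1.63406343e+00,  4.92086134e-06,
        1.15519674e+00, -2.41473709e-03]), 'dq': array([ 0.00036325, -0.00222155, -0.00149412, -0.00103498, -0.00042209,
        0.00086649]), 'joint_efforts': array([-3.98218790e-04, -6.06355977e+01, -3.42819965e+01,  4.27797522e-05,
        3.97749638e-03,  3.61969023e-05]), 'eef_pos': array([ 0.14104887, -0.60839903,  0.20153481]), 'ee_rot': array([-3.12000109e+00, -3.56944237e-01,  2.10843036e-04]), 'contact_force': array([ 0.19054496,  0.02767882, -0.94948365]), 'wrist_torque': array([0.03702895, 0.02673968, 0.02574603]), 'grasp_force': 0.0, 'finger_gap': 0.08514780739699486}
```

View pics/scene0.png

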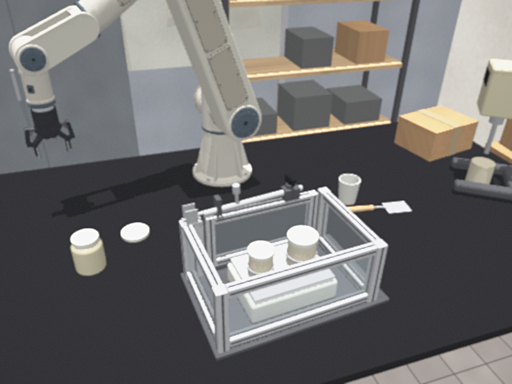

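View pics/top0.png

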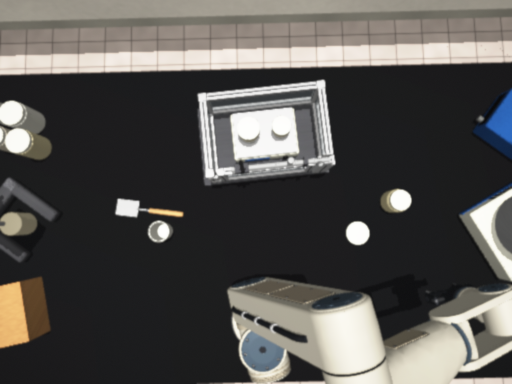

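The scene view shows the gate on the robot's side: keeper near (191,214), front guide hoop (219,206), bolt knob (237,192) and clamp (290,190). In the top view the gate is the lower edge, about (205,180) to (332,168). I'll zoom in on both.

Run:
```python
import cv2,numpy as np
a=cv2.imread("pics/scene0.png")[170:240,175:325];b=cv2.imread("pics/top0.png")[145:195,195:345]
a=cv2.resize(a,None,fx=5,fy=5,interpolation=cv2.INTER_CUBIC);b=cv2.resize(b,None,fx=5,fy=5,interpolation=cv2.INTER_CUBIC)
cv2.imwrite("pics/crop0.png",np.vstack([a,b]))
```

```text
(no output)
```

View pics/crop0.png

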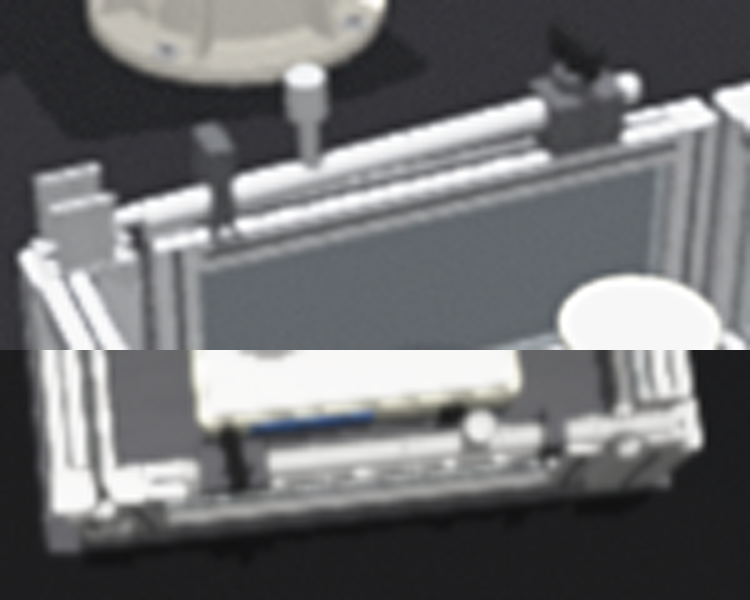

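The crops show the knob's top disc at scene (236,185) and top (291,160), and the dark clamp wing at scene (290,180) and top (242,166). I'll triangulate these, and use depth and the keeper as checks.

```bash
cat > h.py <<'E'
import numpy as np
from cell import robot
def ray(n,u,v):
    c=robot.camera_info(n);R=np.array(c['R']);t=np.array(c['t'])
    d=R.T@np.array([(u-c['cx'])/c['fx'],(v-c['cy'])/c['fy'],1]);return -R.T@t,d
def plane(n,u,v,z):
    o,d=ray(n,u,v);return o+d*(z-o[2])/d[2]
def dep(n,D,u,v):
    o,d=ray(n,u,v);return o+d*D
def tri(a,b):
    (o1,d1),(o2,d2)=ray("scene",*a),ray("top",*b)
    s=np.linalg.lstsq(np.c_[d1,-d2],o2-o1,rcond=None)[0]
    p,q=o1+d1*s[0],o2+d2*s[1];return (p+q)/2,np.linalg.norm(p-q)
def proj(n,X):
    c=robot.camera_info(n);x=np.array(c['R'])@X+c['t'];return c['cx']+c['fx']*x[0]/x[2],c['cy']+c['fy']*x[1]/x[2]
E
python3 - <<'E'
from h import *
import cv2
np.set_printoptions(precision=4,suppress=True)
S=cv2.imread("pics/scene0.png");T=cv2.imread("pics/top0.png");ds=np.load("scene0.npy");dt=np.load("top0.npy")
def cent(I,x0,x1,y0,y1,f):
    m=f(I[y0:y1,x0:x1].max(2).astype(int));v,u=np.nonzero(m);print(len(u),u.min()+x0,u.max()+x0,v.min()+y0,v.max()+y0);return u.mean()+x0,v.mean()+y0
# knob
kt=cent(T,286,296,156,165,lambda g:g>205); print('knob top px',kt,plane("top",*kt,.295))
ks=cent(S,231,242,180,190,lambda g:g>225); print('knob scene px',ks,plane("scene",*ks,.295))
print('tri',tri(ks,kt))
# clamp
ct=cent(T,236,250,159,175,lambda g:g<50); print('wing top',ct,plane("top",*ct,.285))
cs=cent(S,283,298,173,187,lambda g:g<45); print('wing scene',cs,plane("scene",*cs,.280)); print('tri',tri(cs,ct))
# depth points: top camera in gate region with z>0.24
vv,uu=np.mgrid[140:190,195:345]
P=np.array([dep("top",dt[v,u],u,v) for v,u in zip(vv.ravel(),uu.ravel())])
for lo,hi in((.245,.265),(.265,.278),(.278,.31)):
    m=(P[:,2]>lo)&(P[:,2]<hi);print(lo,hi,m.sum());print(np.c_[P[m],uu.ravel()[m],vv.ravel()[m]][::max(1,m.sum()//12)])
E
```

```text
29 286 295 158 163
knob top px (np.float64(291.62068965517244), np.float64(160.72413793103448)) [ 0.5892 -0.1107  0.295 ]
22 233 238 183 186
knob scene px (np.float64(235.5), np.float64(184.63636363636363)) [ 0.5922 -0.1092  0.295 ]
tri (array([ 0.5897, -0.1097,  0.2937]), np.float64(0.0022634260775926352))
33 239 243 161 172
wing top (np.float64(241.36363636363637), np.float64(166.45454545454547)) [0.5752 0.0612 0.285 ]
53 285 295 176 185
wing scene (np.float64(289.2830188679245), np.float64(180.47169811320754)) [0.5915 0.0531 0.28  ]
tri (array([0.5769, 0.0608, 0.2706]), np.float64(0.0025857194018049584))Traceback (most recent call last):
  File "<stdin>", line 16, in <module>
  File "h.py", line 9, in dep
    o,d=ray(n,u,v);return o+d*D
        ~~~^^^^^^^
  File "h.py", line 4, in ray
    c=robot.camera_info(n);R=np.array(c['R']);t=np.array(c['t'])
ValueError: time passes only in moves, steps and waits
```

```bash
sed -i 's/^def ray/import functools\nci=functools.lru_cache(None)(robot.camera_info)\ndef ray/; s/c=robot.camera_info(n)/c=ci(n)/' h.py
python3 - <<'E'
from h import *
np.set_printoptions(precision=4,suppress=True)
for n,b in(("top",(140,190,195,345)),("scene",(170,240,175,325))):
    D=np.load(n+"0.npy");vv,uu=np.mgrid[b[0]:b[1],b[2]:b[3]]
    P=np.array([dep(n,D[v,u],u,v) for v,u in zip(vv.ravel(),uu.ravel())]);U=np.c_[uu.ravel(),vv.ravel()]
    for nm,lo,hi,y0,y1 in(("rail bolt",.235,.255,-.1,.03),("knob",.272,.31,-.15,-.08),("wing",.272,.31,.03,.1),("keeper",.243,.27,-.32,-.2),("hoop",.25,.28,-.2,-.14)):
        m=(P[:,2]>lo)&(P[:,2]<hi)&(P[:,1]>y0)&(P[:,1]<y1)&(P[:,0]>.5)&(P[:,0]<.7)
        Q=P[m]
        if len(Q): print(n,nm,len(Q),np.median(Q,0),Q.min(0),Q.max(0))
        if nm=="rail bolt" and len(Q)>5: print(' slope dx/dy',np.polyfit(Q[:,1],Q[:,0],1))
E
```

```text
top rail bolt 132 [ 0.5856 -0.02    0.2385] [ 0.5728 -0.0984  0.2351] [0.5957 0.0298 0.2469]
 slope dx/dy [-0.0951  0.5831]
top knob 35 [ 0.5916 -0.1082  0.2944] [ 0.5828 -0.1157  0.2798] [ 0.6023 -0.0983  0.2989]
top wing 47 [0.5769 0.0619 0.2848] [0.5557 0.0525 0.2746] [0.5973 0.0693 0.2891]
top keeper 30 [ 0.6047 -0.2443  0.2514] [ 0.5863 -0.2602  0.2442] [ 0.6215 -0.2245  0.2568]
top hoop 36 [ 0.5953 -0.1628  0.2646] [ 0.5837 -0.17    0.2501] [ 0.6104 -0.1559  0.2688]
scene rail bolt 166 [ 0.5901 -0.028   0.2397] [ 0.5761 -0.0997  0.2352] [0.6032 0.0298 0.2477]
 slope dx/dy [-0.0785  0.5874]
scene knob 77 [ 0.6    -0.1114  0.2889] [ 0.5842 -0.1209  0.2725] [ 0.6055 -0.1004  0.2996]
scene wing 75 [0.5848 0.0562 0.2827] [0.5556 0.0492 0.2723] [0.6038 0.0666 0.2888]
scene keeper 109 [ 0.6165 -0.2455  0.2497] [ 0.5827 -0.2628  0.2432] [ 0.6257 -0.2259  0.2568]
scene hoop 66 [ 0.6068 -0.1662  0.2656] [ 0.5839 -0.1738  0.2501] [ 0.6151 -0.1577  0.2703]
```

```bash
cat > go.py <<'E'
# usage: go.py x y z yaw  -> tool-axis shift in units of 30 mm and turn in units of 0.08 rad (yaw = world angle of tool y, tool down)
import sys,numpy as np
from cell import robot
from scipy.spatial.transform import Rotation as Ro
s=robot.read_state();R=Ro.from_rotvec(s['ee_rot']);y=R.as_matrix()[:,1]
x,yy,z,w=map(float,sys.argv[1:5])
T=np.c_[[np.sin(w),-np.cos(w),0],[np.cos(w),np.sin(w),0],[0,0,-1]];T[:,0]=np.cross(T[:,1],T[:,2])
np.set_printoptions(precision=3,suppress=True)
print('t',s['time'],'pos',s['eef_pos'],'yaw',np.arctan2(y[1],y[0]).round(3),'F',s['contact_force'],'M',s['wrist_torque'],'gap',round(s['finger_gap'],4),'grip',s['grasp_force'],'q6',s['qpos'][5].round(2))
print('shift/30mm',R.inv().apply(np.array([x,yy,z])-s['eef_pos'])/.03,'turn/.08',(R.inv()*Ro.from_matrix(T)).as_rotvec()/.08)
E
python3 - <<'E'
from h import *
import cv2
D=np.load("top0.npy");T=cv2.imread("pics/top0.png").max(2)
vv,uu=np.mgrid[155:180,230:255]
P=[];G=[]
for v,u in zip(vv.ravel(),uu.ravel()):
    p=dep("top",D[v,u],u,v)
    if p[2]>.268: P.append(p);G.append(T[v,u])
P=np.array(P);print(len(P),P.mean(0),P.min(0),P.max(0))
w,V=np.linalg.eigh(np.cov(P[:,:2].T));a=V[:,1]*np.sign(V[0,1]);print('wing yaw',np.arctan2(a[1],a[0]),np.sqrt(w*12))
E
python3 go.py 0.577 0.061 0.36 -1.4
python3 -m creep '[{"delta_pos":[0,0,-1],"rot":[0,0,0]},{"delta_pos":[0,0,-1],"rot":[0,0,0]},{"delta_pos":[0,0,-1],"rot":[0,0,0]},{"delta_pos":[0,0,-1],"rot":[0,0,0]},{"delta_pos":[0,0,-1],"rot":[0,0,0]},{"delta_pos":[0,0,-1],"rot":[0,0,0]}]' 1
```

```text
50 [0.56522832 0.05610866 0.35976478] [ 0.37988933 -0.01689041  0.27462095] [0.59733324 0.06925909 1.54843369]
wing yaw 0.3672541409627237 [0.01346838 0.18155048]
t 0.1 pos [ 0.141 -0.608  0.202] yaw -1.343 F [ 0.191  0.028 -0.949] M [0.037 0.027 0.026] gap 0.0851 grip 0.0 q6 -0.0
shift/30mm [ 19.196 -18.461  -5.259] turn/.08 [-0.016  0.     0.713]
time: 0.6
eef_pos: [0.141, -0.6084, 0.3833]
ee_rot: [-3.121, -0.357, 0.0]
contact_force: [0.4, -1.0, 0.7]
finger_gap: 0.0857
grasp_force: 0.0
```

```bash
python3 -m creep '[{"delta_pos":[1,-0.96,0],"rot":[0,0,0]},{"delta_pos":[1,-0.96,0],"rot":[0,0,0]},{"delta_pos":[1,-0.96,0],"rot":[0,0,0]},{"delta_pos":[1,-0.96,0],"rot":[0,0,0]},{"delta_pos":[1,-0.96,0],"rot":[0,0,0]},{"delta_pos":[1,-0.96,0],"rot":[0,0,0]},{"delta_pos":[1,-0.96,0],"rot":[0,0,0]},{"delta_pos":[1,-0.96,0],"rot":[0,0,0]},{"delta_pos":[1,-0.96,0],"rot":[0,0,0]},{"delta_pos":[1,-0.96,0],"rot":[0,0,0]},{"delta_pos":[1,-0.96,0],"rot":[0,0,0]},{"delta_pos":[1,-0.96,0],"rot":[0,0,0]}]'
python3 - <<'E'
from h import *
D=np.load("top0.npy")
vv,uu=np.mgrid[155:180,230:255]
P=np.array([dep("top",D[v,u],u,v) for v,u in zip(vv.ravel(),uu.ravel())])
for lo in(.268,.279):
    Q=P[(P[:,2]>lo)&(P[:,2]<.3)]
    w,V=np.linalg.eigh(np.cov(Q[:,:2].T));a=V[:,1]*np.sign(V[0,1]);print(len(Q),Q.mean(0),'mid',(Q.min(0)+Q.max(0))/2,'wing yaw',np.arctan2(a[1],a[0]),np.sqrt(w*12))
E
python3 go.py 0.577 0.061 0.36 -1.4
```

```text
time: 1.6
eef_pos: [0.4142, -0.1889, 0.3821]
ee_rot: [3.121, 0.357, 0.0]
contact_force: [1.0, -0.2, -0.4]
finger_gap: 0.0854
grasp_force: 0.0
47 [0.57705847 0.06076817 0.2838923 ] mid [0.57649635 0.06088452 0.28187589] wing yaw 0.23133932759689402 [0.01245793 0.04596333]
43 [0.57730341 0.06128485 0.28457905] mid [0.57649635 0.06088452 0.28411249] wing yaw 0.22466786925346913 [0.01182081 0.04575078]
t 1.6 pos [ 0.414 -0.189  0.382] yaw -1.343 F [ 1.043 -0.174 -0.38 ] M [-0.044 -0.026  0.025] gap 0.0854 grip 0.0 q6 0.91
shift/30mm [ 7.165 -6.891  0.738] turn/.08 [ 0.001 -0.001  0.71 ]
```

```bash
python3 -m creep '[{"delta_pos":[1,-0.96,0],"rot":[0,0,0]},{"delta_pos":[1,-0.96,0],"rot":[0,0,0]},{"delta_pos":[1,-0.96,0],"rot":[0,0,0]},{"delta_pos":[1,-0.96,0],"rot":[0,0,0]},{"delta_pos":[1,-0.96,0],"rot":[0,0,0]},{"delta_pos":[1,-0.96,0],"rot":[0,0,0]},{"delta_pos":[1,-0.96,0.7],"rot":[0,0,0]},{"delta_pos":[0.17,-0.17,0],"rot":[0,0,0]},{"delta_pos":[0,0,0],"rot":[0,0,0]},{"delta_pos":[0,0,0],"rot":[0,0,0]}]'
python3 go.py 0.577 0.061 0.27 -1.343
```

```text
time: 2.43
eef_pos: [0.5739, 0.0552, 0.363]
ee_rot: [3.121, 0.359, -0.002]
contact_force: [-0.4, -0.3, -0.2]
finger_gap: 0.0852
grasp_force: 0.0
t 2.4333 pos [0.574 0.055 0.363] yaw -1.342 F [-0.407 -0.324 -0.19 ] M [-0.002 -0.014 -0.03 ] gap 0.0852 grip 0.0 q6 1.44
shift/30mm [ 0.151 -0.165  3.099] turn/.08 [0.004 0.019 0.013]
```

```bash
python3 -m creep '[{"delta_pos":[0.15,-0.17,0.5],"rot":[0,0,0]},{"delta_pos":[0,0,0.5],"rot":[0,0,0]},{"delta_pos":[0,0,0.5],"rot":[0,0,0]},{"delta_pos":[0,0,0.5],"rot":[0,0,0]},{"delta_pos":[0,0,0.4],"rot":[0,0,0]},{"delta_pos":[0,0,0.4],"rot":[0,0,0]},{"delta_pos":[0,0,0.28],"rot":[0,0,0]},{"delta_pos":[0,0,0],"rot":[0,0,0]},{"delta_pos":[0,0,0],"rot":[0,0,0]}]'
python3 go.py 0.577 0.061 0.27 -1.343
python3 - <<'E'
from h import *
import cv2
a=robot.snapshot("scene")[0][130:240,175:325];b=robot.snapshot("top")[0][110:195,195:345]
f=lambda i:cv2.resize(i,None,fx=3,fy=3,interpolation=cv2.INTER_CUBIC)
cv2.imwrite("pics/c1.png",np.vstack([f(a),f(b)]))
E
```

```text
time: 3.18
eef_pos: [0.5774, 0.061, 0.2711]
ee_rot: [3.121, 0.356, -0.0]
contact_force: [-0.1, -0.4, 0.1]
finger_gap: 0.0854
grasp_force: 0.0
t 3.1833 pos [0.577 0.061 0.271] yaw -1.343 F [-0.068 -0.354  0.073] M [-0.054  0.034 -0.013] gap 0.0854 grip 0.0 q6 1.45
shift/30mm [-0.013 -0.003  0.035] turn/.08 [ 0.001  0.004 -0.005]
```

View pics/c1.png

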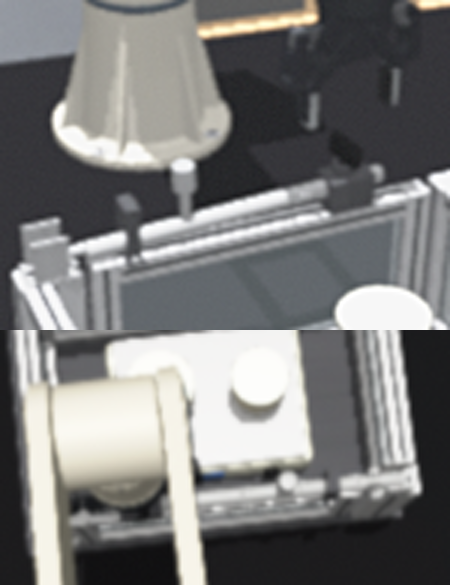

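Seen from the scene camera, the open fingertips sit near full-image (279,172) and (307,165), higher than expected against the wing at (290,180). I'll check that by projection.

Run:
```python
from h import *
c=np.array([.577,.061,0]);y=np.array([np.cos(-1.343),np.sin(-1.343),0])
for z in(.263,.276,.285,.3):
    print(z,[np.round(proj("scene",c+y*k+[0,0,z]),1).tolist() for k in(-.043,0,.043)])
```

```text
0.263 [[301.4, 179.0], [289.6, 182.6], [277.5, 186.4]]
0.276 [[301.7, 175.2], [289.9, 178.8], [277.7, 182.6]]
0.285 [[301.9, 172.6], [290.0, 176.2], [277.8, 179.9]]
0.3 [[302.3, 168.1], [290.3, 171.7], [278.0, 175.4]]
```

Run:
```python
from h import *
import cv2
p,D=robot.snapshot("scene")
i=p[125:200,255:330]; i=np.clip(255*(i/255.)**.5,0,255).astype(np.uint8)
i=cv2.resize(i,None,fx=8,fy=8,interpolation=cv2.INTER_CUBIC);cv2.imwrite("pics/c2.png",i)
np.set_printoptions(precision=3,suppress=True)
for u,v in((279,160),(279,168),(279,171),(279,174),(306,155),(306,163),(306,167)): print(u,v,p[v,u],dep("scene",D[v,u],u,v))
```

```text
279 160 [65 61 60] [0.597 0.016 0.356]
279 168 [125 123 120] [0.598 0.016 0.331]
279 171 [134 133 130] [0.598 0.017 0.321]
279 174 [52 50 49] [0.097 0.221 0.003]
306 155 [95 94 93] [0.578 0.106 0.349]
306 163 [108 105 105] [0.58  0.108 0.323]
306 167 [58 53 54] [0.076 0.354 0.004]
```

View pics/c2.png

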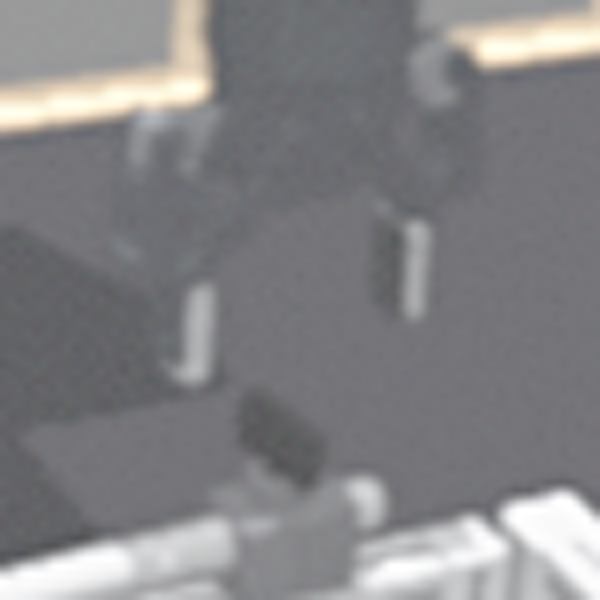

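The fingertips measure z ≈ 0.317 by depth, but the reported TCP implies about 0.276. I'll check whether the same offset shows in the first picture, and whether the arm is at rest.

```bash
python3 go.py 0.577 0.061 0.27 -1.343
python3 - <<'E'
from h import *
import cv2
np.set_printoptions(precision=3,suppress=True)
D=np.load("scene0.npy")
P=np.array([np.r_[dep("scene",D[v,u],u,v),u,v] for v in range(110,175) for u in range(15,95) if D[v,u]>0])
Q=P[(np.hypot(P[:,0]-.141,P[:,1]+.609)<.08)]
print('start: lowest near TCP',Q[np.argsort(Q[:,2])][:40:4])
p,D=robot.snapshot("scene")
P=np.array([np.r_[dep("scene",D[v,u],u,v),u,v] for v in range(120,185) for u in range(260,325) if D[v,u]>0])
Q=P[(np.hypot(P[:,0]-.577,P[:,1]-.061)<.08)&(P[:,2]>.292)]
print('now',Q[np.argsort(Q[:,2])][:40:4])
E
```

```text
t 3.3333 pos [0.578 0.061 0.272] yaw -1.343 F [-0.541  0.392  0.218] M [-0.011  0.02   0.002] gap 0.0853 grip 0.0 q6 1.45
shift/30mm [-0.036  0.005  0.063] turn/.08 [ 0.002 -0.017  0.001]
start: lowest near TCP [[  0.162  -0.65    0.248  40.    157.   ]
 [  0.138  -0.567   0.25   67.    150.   ]
 [  0.16   -0.655   0.251  38.    156.   ]
 [  0.141  -0.566   0.255  67.    149.   ]
 [  0.161  -0.66    0.256  36.    155.   ]
 [  0.156  -0.66    0.257  36.    154.   ]
 [  0.135  -0.559   0.259  69.    147.   ]
 [  0.162  -0.656   0.26   37.    154.   ]
 [  0.16   -0.65    0.262  39.    153.   ]
 [  0.16   -0.662   0.263  35.    153.   ]]
now [[  0.586   0.013   0.315 276.    171.   ]
 [  0.596   0.015   0.317 278.    172.   ]
 [  0.577   0.103   0.319 304.    164.   ]
 [  0.56    0.1     0.321 301.    161.   ]
 [  0.577   0.106   0.322 305.    163.   ]
 [  0.594   0.009   0.323 276.    170.   ]
 [  0.6     0.016   0.325 279.    170.   ]
 [  0.572   0.104   0.326 304.    161.   ]
 [  0.574   0.107   0.327 305.    161.   ]
 [  0.567   0.1     0.327 302.    160.   ]]
```

The start picture shows the same thing: tips about 45 mm above the reported TCP, so the offset along the tool is constant. I'll close partway here, above the wing, and measure the tips again.

```bash
cat > tips.py <<'E'
from h import *
import sys
np.set_printoptions(precision=3,suppress=True)
s=robot.read_state();e=s['eef_pos'];p,D=robot.snapshot("scene")
zmin=float(sys.argv[1])
c=np.array(proj("scene",e+[0,0,.04])).astype(int)
P=np.array([np.r_[dep("scene",D[v,u],u,v),u,v] for v in range(c[1]-45,c[1]+30) for u in range(c[0]-40,c[0]+40) if D[v,u]>0])
Q=P[(np.hypot(P[:,0]-e[0],P[:,1]-e[1])<.07)&(P[:,2]>zmin)&(P[:,2]<.42)]
for sg in(-1,1):
    q=Q[(Q[:,1]-e[1])*sg>0];q=q[np.argsort(q[:,2])]
    if len(q):print('side',sg,q[:6:2])
print('eef',e,'F',s['contact_force'],'gap',s['finger_gap'])
E
python3 -m creep '[{"delta_pos":[0,0,0],"rot":[0,0,0]},{"delta_pos":[0,0,0],"rot":[0,0,0]},{"delta_pos":[0,0,0],"rot":[0,0,0]},{"delta_pos":[0,0,0],"rot":[0,0,0]},{"delta_pos":[0,0,0],"rot":[0,0,0]},{"delta_pos":[0,0,0],"rot":[0,0,0]}]' 0.45; python3 tips.py .291
```

```text
time: 3.88
eef_pos: [0.5775, 0.0614, 0.271]
ee_rot: [3.121, 0.357, -0.0]
contact_force: [0.6, -0.0, 0.5]
finger_gap: 0.0384
grasp_force: 0.0
side -1 [[  0.581   0.037   0.302 283.    173.   ]
 [  0.589   0.043   0.305 286.    173.   ]
 [  0.594   0.037   0.309 285.    173.   ]]
side 1 [[  0.574   0.08    0.304 296.    169.   ]
 [  0.564   0.078   0.306 294.    167.   ]
 [  0.573   0.08    0.307 296.    168.   ]]
eef [0.577 0.061 0.271] F [ 0.593 -0.049  0.5  ] gap 0.038442631738148644
```

Shut, the tips would stand about 38 mm above where the TCP reading implies, so I'll trust the measured tips. I'll go down 37 mm with the fingers at 38 mm, checking force.

```bash
python3 -m creep '[{"delta_pos":[0,0,0.2],"rot":[0,0,0]},{"delta_pos":[0,0,0.2],"rot":[0,0,0]},{"delta_pos":[0,0,0.2],"rot":[0,0,0]},{"delta_pos":[0,0,0.2],"rot":[0,0,0]},{"delta_pos":[0,0,0.2],"rot":[0,0,0]},{"delta_pos":[0,0,0.2],"rot":[0,0,0]},{"delta_pos":[0,0,0],"rot":[0,0,0]},{"delta_pos":[0,0,0],"rot":[0,0,0]}]'; python3 tips.py .25
python3 - <<'E'
from h import *
import cv2
p,D=robot.snapshot("scene")
i=p[135:200,255:330]; i=np.clip(255*(i/255.)**.5,0,255).astype(np.uint8)
cv2.imwrite("pics/c3.png",cv2.resize(i,None,fx=6,fy=6,interpolation=cv2.INTER_CUBIC))
E
```

```text
time: 4.6
eef_pos: [0.5772, 0.0613, 0.2345]
ee_rot: [-3.121, -0.357, 0.001]
contact_force: [0.2, 0.2, 0.8]
finger_gap: 0.0385
grasp_force: 0.0
side -1 [[  0.586   0.04    0.25  284.    189.   ]
 [  0.592   0.038   0.25  284.    190.   ]
 [  0.59    0.051   0.25  288.    189.   ]]
side 1 [[  0.59    0.07    0.25  294.    188.   ]
 [  0.585   0.073   0.25  294.    187.   ]
 [  0.581   0.08    0.251 296.    186.   ]]
eef [0.577 0.061 0.234] F [0.209 0.188 0.803] gap 0.03851622367062341
```

View pics/c3.png

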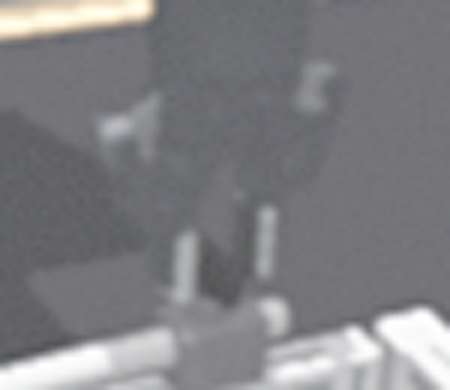

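The fingers now straddle the dark wing: fingers at crop (185,265) and (266,240), wing between at (225,265), tips just above the guide. Closing.

```bash
python3 -m creep '[{"delta_pos":[0,0,0],"rot":[0,0,0]},{"delta_pos":[0,0,0],"rot":[0,0,0]},{"delta_pos":[0,0,0],"rot":[0,0,0]},{"delta_pos":[0,0,0],"rot":[0,0,0]},{"delta_pos":[0,0,0],"rot":[0,0,0]},{"delta_pos":[0,0,0],"rot":[0,0,0]}]' 0; python3 go.py 0.577 0.061 .235 -1.343
```

```text
time: 5.2
eef_pos: [0.5781, 0.0602, 0.2357]
ee_rot: [3.119, 0.357, 0.002]
contact_force: [1.9, -4.6, 2.2]
finger_gap: 0.0105
grasp_force: 59.6
t 5.2 pos [0.578 0.06  0.236] yaw -1.343 F [ 1.864 -4.581  2.175] M [-0.714 -0.115 -0.017] gap 0.0105 grip 59.63232100009918 q6 1.45
shift/30mm [-0.031 -0.033  0.022] turn/.08 [ 0.025 -0.014 -0.001]
```

```bash
python3 -m creep '[{"delta_pos":[0,0.03,0],"rot":[0,0,-0.5]},{"delta_pos":[0,0,0],"rot":[0,0,-1]},{"delta_pos":[0,0,0],"rot":[0,0,-1]},{"delta_pos":[0,0,0],"rot":[0,0,-1]},{"delta_pos":[0,0,0],"rot":[0,0,-1]},{"delta_pos":[0,0,0],"rot":[0,0,-1]},{"delta_pos":[0,0,0],"rot":[0,0,-1]},{"delta_pos":[0,0,0],"rot":[0,0,-1]},{"delta_pos":[0,0,0],"rot":[0,0,-0.5]},{"delta_pos":[0,0,0],"rot":[0,0,0]}]'; python3 go.py 0.577 0.061 .235 -0.08
```

```text
time: 6.03
eef_pos: [0.5782, 0.06, 0.2357]
ee_rot: [2.848, 1.323, 0.001]
contact_force: [0.0, -3.5, 3.9]
finger_gap: 0.0105
grasp_force: 59.8
t 6.0333 pos [0.578 0.06  0.236] yaw -0.701 F [ 0.036 -3.531  3.896] M [-0.377  0.052  0.094] gap 0.0105 grip 59.814780950546265 q6 0.8
shift/30mm [-0.001 -0.051  0.023] turn/.08 [ 0.018  0.001 -7.766]
```

```bash
python3 -m creep '[{"delta_pos":[0,0,0],"rot":[0,0,-1]},{"delta_pos":[0,0,0],"rot":[0,0,-1]},{"delta_pos":[0,0,0],"rot":[0,0,-1]},{"delta_pos":[0,0,0],"rot":[0,0,-1]},{"delta_pos":[0,0,0],"rot":[0,0,-1]},{"delta_pos":[0,0,0],"rot":[0,0,-1]},{"delta_pos":[0,0,0],"rot":[0,0,-1]},{"delta_pos":[0,0,0],"rot":[0,0,-0.9]},{"delta_pos":[0,0,0],"rot":[0,0,0]},{"delta_pos":[0,0,0],"rot":[0,0,0]}]'; python3 go.py 0.577 0.061 .235 -0.08
```

```text
time: 6.87
eef_pos: [0.5783, 0.0599, 0.2356]
ee_rot: [2.301, 2.136, 0.001]
contact_force: [1.7, -5.4, 5.0]
finger_gap: 0.0106
grasp_force: 60.0
t 6.8667 pos [0.578 0.06  0.236] yaw -0.074 F [ 1.686 -5.44   5.029] M [-0.731 -0.075  0.043] gap 0.0106 grip 60.02885341644287 q6 0.18
shift/30mm [ 0.033 -0.046  0.021] turn/.08 [0.019 0.009 0.071]
```

```bash
python3 -m creep '[{"delta_pos":[0,0,0],"rot":[0,0,0]},{"delta_pos":[0,0,0],"rot":[0,0,0]},{"delta_pos":[0,0,0],"rot":[0,0,0]},{"delta_pos":[0,0,0],"rot":[0,0,0]},{"delta_pos":[0,0,0],"rot":[0,0,0]},{"delta_pos":[0,0,-0.5],"rot":[0,0,0]},{"delta_pos":[0,0,-0.6],"rot":[0,0,0]},{"delta_pos":[0,0,-0.7],"rot":[0,0,0]},{"delta_pos":[0,0,-0.7],"rot":[0,0,0]},{"delta_pos":[0,0,0],"rot":[0,0,-1]},{"delta_pos":[0,0,0],"rot":[0,0,-1]},{"delta_pos":[0,0,0],"rot":[0,0,0]}]' 0.55; python3 go.py 0.591 -0.109 .31 0.088
```

```text
time: 7.87
eef_pos: [0.5778, 0.0606, 0.3104]
ee_rot: [2.116, 2.321, 0.001]
contact_force: [0.1, -0.0, 0.1]
finger_gap: 0.0469
grasp_force: 0.0
t 7.8667 pos [0.578 0.061 0.31 ] yaw 0.092 F [ 0.102 -0.023  0.144] M [-0.034  0.006 -0.026] gap 0.0469 grip 0.0 q6 0.01
shift/30mm [-5.67  -0.082  0.011] turn/.08 [ 0.008 -0.002  0.054]
```

```bash
python3 -m creep '[{"delta_pos":[-0.8,-0.08,0],"rot":[0,0,0]},{"delta_pos":[-0.8,0,0],"rot":[0,0,0]},{"delta_pos":[-0.8,0,0],"rot":[0,0,0]},{"delta_pos":[-0.8,0,0],"rot":[0,0,0]},{"delta_pos":[-0.8,0,0],"rot":[0,0,0]},{"delta_pos":[-0.8,0,0],"rot":[0,0,0]},{"delta_pos":[-0.8,0,0],"rot":[0,0,0]},{"delta_pos":[-0.07,0,0],"rot":[0,0,0]},{"delta_pos":[0,0,0],"rot":[0,0,0]},{"delta_pos":[0,0,0],"rot":[0,0,0]}]'; python3 go.py 0.591 -0.109 .234 0.088;python3 - <<'E'
from h import *
import cv2
p,D=robot.snapshot("scene")
np.set_printoptions(precision=3,suppress=True)
P=np.array([np.r_[dep("scene",D[v,u],u,v),u,v] for v in range(110,205) for u in range(200,320) if D[v,u]>0])
Q=P[(abs(P[:,1]-.06)<.05)&(P[:,2]>.272)&(P[:,2]<.295)]
a=np.linalg.eigh(np.cov(Q[:,:2].T));print('wing',len(Q),Q.min(0),Q.max(0),a[1][:,1])
Q=P[(np.hypot(P[:,0]-.591,P[:,1]+.109)<.07)&(P[:,2]>.275)]
k=Q[Q[:,2]<.3];print('knob',np.median(k,0),k.min(0),k.max(0)); k=Q[Q[:,2]>.305];print('fingers',k.min(0),k.max(0)); print(k[np.argsort(k[:,2])][:12:2])
i=p[120:220,195:315]; i=np.clip(255*(i/255.)**.6,0,255).astype(np.uint8)
cv2.imwrite("pics/c4.png",cv2.resize(i,None,fx=5,fy=5,interpolation=cv2.INTER_CUBIC))
E
```

```text
time: 8.7
eef_pos: [0.5902, -0.1088, 0.3096]
ee_rot: [-2.122, -2.315, 0.0]
contact_force: [-1.0, 1.1, -0.8]
finger_gap: 0.047
grasp_force: 0.0
t 8.7 pos [ 0.59  -0.109  0.31 ] yaw 0.087 F [-0.964  1.141 -0.773] M [-0.041  0.034  0.022] gap 0.047 grip 0.0 q6 -0.27
shift/30mm [-0.012  0.028  2.519] turn/.08 [-0.009 -0.009 -0.014]
wing 122 [  0.083   0.034   0.272 249.    112.   ] [  0.589   0.109   0.294 297.    182.   ] [-0.996  0.085]
knob [  0.599  -0.111   0.29  235.    188.   ] [  0.585  -0.121   0.275 232.    183.   ] [  0.607  -0.1     0.298 239.    193.   ]
fingers [  0.529  -0.148   0.342 220.    110.   ] [  0.66   -0.076   0.534 248.    174.   ]
[[  0.616  -0.111   0.342 237.    174.   ]
 [  0.564  -0.114   0.343 231.    165.   ]
 [  0.62   -0.107   0.344 239.    174.   ]
 [  0.617  -0.1     0.344 241.    173.   ]
 [  0.621  -0.11    0.345 238.    174.   ]
 [  0.62   -0.099   0.345 242.    173.   ]]
```

View pics/c4.png

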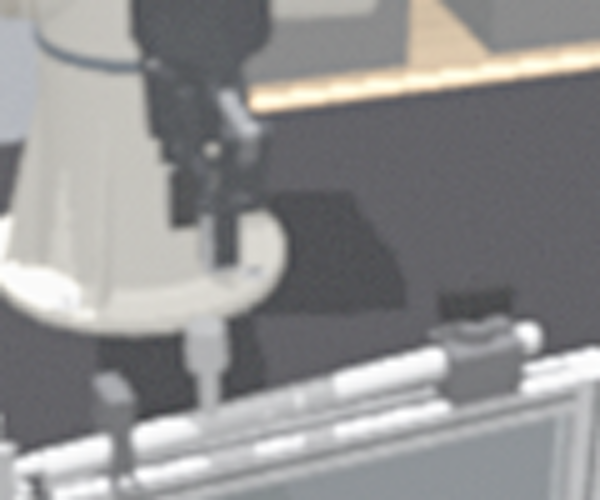

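The wing now lies along the gate (crop (475,302)), and the fingers stand over the knob (crop (207,345)). I'll lower 76 mm and grip.

```bash
python3 -m creep '[{"delta_pos":[0,0.02,0.4],"rot":[0,0,0]},{"delta_pos":[0,0,0.4],"rot":[0,0,0]},{"delta_pos":[0,0,0.4],"rot":[0,0,0]},{"delta_pos":[0,0,0.4],"rot":[0,0,0]},{"delta_pos":[0,0,0.3],"rot":[0,0,0]},{"delta_pos":[0,0,0.3],"rot":[0,0,0]},{"delta_pos":[0,0,0.3],"rot":[0,0,0]},{"delta_pos":[0,0,0],"rot":[0,0,0]},{"delta_pos":[0,0,0],"rot":[0,0,0]}]'; python3 go.py 0.591 -0.109 .234 0.088
python3 -m creep '[{"delta_pos":[0,0,0],"rot":[0,0,0]},{"delta_pos":[0,0,0],"rot":[0,0,0]},{"delta_pos":[0,0,0],"rot":[0,0,0]},{"delta_pos":[0,0,0],"rot":[0,0,0]},{"delta_pos":[0,0,0],"rot":[0,0,0]},{"delta_pos":[0,0,0],"rot":[0,0,0]}]' 0; python3 go.py 0.591 -0.109 .234 0.088
```

```text
time: 9.5
eef_pos: [0.5908, -0.1091, 0.2345]
ee_rot: [-2.12, -2.317, 0.001]
contact_force: [-0.7, -0.4, 1.7]
finger_gap: 0.0469
grasp_force: 0.0
t 9.5 pos [ 0.591 -0.109  0.234] yaw 0.089 F [-0.704 -0.402  1.656] M [-0.001 -0.011 -0.023] gap 0.0469 grip 0.0 q6 -0.27
shift/30mm [0.003 0.007 0.016] turn/.08 [-0.012 -0.003  0.012]
time: 10.0
eef_pos: [0.5919, -0.1092, 0.236]
ee_rot: [2.119, 2.317, 0.002]
contact_force: [1.1, 1.2, 5.4]
finger_gap: 0.0207
grasp_force: 58.9
t 10.0 pos [ 0.592 -0.109  0.236] yaw 0.089 F [1.062 1.151 5.426] M [-0.01  -0.252 -0.068] gap 0.0207 grip 58.88490915298462 q6 -0.27
shift/30mm [ 0.011 -0.03   0.068] turn/.08 [0.029 0.007 0.012]
```

```bash
python3 -m creep '[{"delta_pos":[0,0,-0.1],"rot":[0,0,0]},{"delta_pos":[0,0,-0.1],"rot":[0,0,0]},{"delta_pos":[0,0,-0.12],"rot":[0,0,0]},{"delta_pos":[0,0,0],"rot":[0,0,0]},{"delta_pos":[0,0,0],"rot":[0,0,0]}]'; python3 go.py 0.591 -0.109 .244 0.088; python3 tips.py .25 >/dev/null
python3 - <<'E'
from h import *
import cv2
p,D=robot.snapshot("scene")
i=p[150:230,180:270]; i=np.clip(255*(i/255.)**.6,0,255).astype(np.uint8)
cv2.imwrite("pics/c5.png",cv2.resize(i,None,fx=6,fy=6,interpolation=cv2.INTER_CUBIC))
E
```

```text
time: 10.42
eef_pos: [0.5907, -0.1092, 0.2443]
ee_rot: [-2.12, -2.318, 0.001]
contact_force: [1.0, 0.1, -4.6]
finger_gap: 0.0205
grasp_force: 58.9
t 10.4167 pos [ 0.591 -0.109  0.244] yaw 0.089 F [ 1.006  0.112 -4.649] M [-0.404 -0.309  0.053] gap 0.0205 grip 58.928096294403076 q6 -0.27
shift/30mm [0.005 0.012 0.01 ] turn/.08 [-0.011  0.002  0.017]
```

View pics/c5.png

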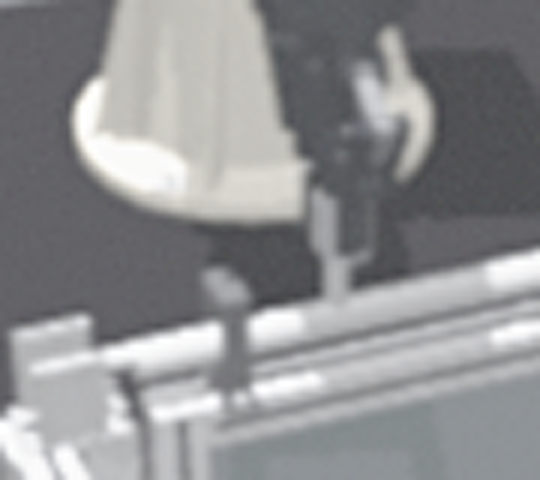

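The bolt is lifted to about level in the hoop (crop (232,320)), and the lift force of about 5 N is plausible. I'll start drawing gently.

```bash
python3 -m creep '[{"delta_pos":[0.1,0,0],"rot":[0,0,0]},{"delta_pos":[0.1,0,0],"rot":[0,0,0]},{"delta_pos":[0.1,0,0],"rot":[0,0,0]},{"delta_pos":[0.1,0,0],"rot":[0,0,0]},{"delta_pos":[0,0,0],"rot":[0,0,0]}]'; python3 go.py 0.5865 -0.056 .244 0.088
```

```text
time: 10.93
eef_pos: [0.5898, -0.0964, 0.2445]
ee_rot: [-2.12, -2.318, -0.0]
contact_force: [0.0, 0.9, -5.8]
finger_gap: 0.0202
grasp_force: 59.0
t 10.9333 pos [ 0.59  -0.096  0.245] yaw 0.089 F [ 0.013  0.894 -5.82 ] M [-0.323 -0.182  0.053] gap 0.0202 grip 58.97209882736206 q6 -0.25
shift/30mm [1.35  0.011 0.018] turn/.08 [-0.003 -0.006  0.017]
```

```bash
python3 -m creep '[{"delta_pos":[0.15,0,0],"rot":[0,0,0]},{"delta_pos":[0.15,0,0],"rot":[0,0,0]},{"delta_pos":[0.15,0,0],"rot":[0,0,0]},{"delta_pos":[0.15,0,0],"rot":[0,0,0]},{"delta_pos":[0.15,0,0],"rot":[0,0,0]},{"delta_pos":[0.15,0,0],"rot":[0,0,0]},{"delta_pos":[0.15,0,0],"rot":[0,0,0]},{"delta_pos":[0.15,0,0],"rot":[0,0,0]},{"delta_pos":[0.1,0,0],"rot":[0,0,0]},{"delta_pos":[0,0,0],"rot":[0,0,0]},{"delta_pos":[0,0,0],"rot":[0,0,0]}]'; python3 go.py 0.5865 -0.056 .244 0.088
```

```text
time: 11.85
eef_pos: [0.5864, -0.0577, 0.2445]
ee_rot: [-2.12, -2.318, -0.001]
contact_force: [2.1, 0.7, -6.9]
finger_gap: 0.0202
grasp_force: 58.9
t 11.85 pos [ 0.586 -0.058  0.244] yaw 0.089 F [ 2.1    0.699 -6.896] M [-0.251 -0.34   0.039] gap 0.0202 grip 58.87715756893158 q6 -0.19
shift/30mm [0.058 0.008 0.016] turn/.08 [-0.002 -0.008  0.017]
```

```bash
python3 -m creep '[{"delta_pos":[0.05,0,0],"rot":[0,0,0]},{"delta_pos":[0.05,0,0],"rot":[0,0,0]},{"delta_pos":[0.05,0,0],"rot":[0,0,0]},{"delta_pos":[0,0,0],"rot":[0,0,0]},{"delta_pos":[0,0,0],"rot":[0,0,0]}]'; python3 go.py 0.5865 -0.056 .244 0.088
```

```text
time: 12.27
eef_pos: [0.5862, -0.0544, 0.2448]
ee_rot: [2.12, 2.317, -0.001]
contact_force: [1.2, -3.4, -5.1]
finger_gap: 0.0199
grasp_force: 59.0
t 12.2667 pos [ 0.586 -0.054  0.245] yaw 0.089 F [ 1.204 -3.439 -5.105] M [-1.054 -0.26   0.085] gap 0.0199 grip 59.048752784729004 q6 -0.18
shift/30mm [-0.055  0.004  0.028] turn/.08 [0.005 0.012 0.012]
```

Bolt fully drawn: the stop is felt after 55 mm. Next I'll swing the gate along its arc (r ≈ 0.217 m), 10 rows of 0.0275 rad each.

```bash
python3 -m creep '[{"delta_pos":[0,-0.2,0],"rot":[0,0,0.34]},{"delta_pos":[0,-0.2,0],"rot":[0,0,0.34]},{"delta_pos":[0,-0.2,0],"rot":[0,0,0.34]},{"delta_pos":[0,-0.2,0],"rot":[0,0,0.34]},{"delta_pos":[0,0,0],"rot":[0,0,0]}]'; python3 go.py 0.5865 -0.056 .244 0.088
python3 - <<'E'
from h import *
e=robot.read_state()['eef_pos'];h=np.array([.5681,.1616]);v=e[:2]-h
print('r',np.hypot(*v),'gate',-(np.arctan2(v[1],v[0])-np.arctan2(-.0545-h[1],.5862-h[0])))
E
```

```text
time: 12.68
eef_pos: [0.5612, -0.055, 0.2446]
ee_rot: [-2.244, -2.197, 0.001]
contact_force: [1.2, -2.0, -6.2]
finger_gap: 0.0204
grasp_force: 59.0
t 12.6833 pos [ 0.561 -0.055  0.245] yaw -0.021 F [ 1.245 -2.036 -6.227] M [-0.658 -0.092  0.021] gap 0.0204 grip 59.01904106140137 q6 -0.08
shift/30mm [-0.016  0.845  0.019] turn/.08 [-0.01  -0.003 -1.366]
r 0.21668549372472937 gate 0.11559404709443677
```

```bash
python3 -m creep '[{"delta_pos":[0,-0.2,0],"rot":[0,0,0.34]},{"delta_pos":[0,-0.2,0],"rot":[0,0,0.34]},{"delta_pos":[0,-0.2,0],"rot":[0,0,0.34]},{"delta_pos":[0,-0.2,0],"rot":[0,0,0.34]},{"delta_pos":[0,-0.2,0],"rot":[0,0,0.34]},{"delta_pos":[0,-0.2,0],"rot":[0,0,0.34]},{"delta_pos":[0,0,0],"rot":[0,0,0]},{"delta_pos":[0,0,0],"rot":[0,0,0]},{"delta_pos":[0,0,0],"rot":[0,0,0]}]'; python3 go.py 0.5865 -0.056 .244 0.088
python3 - <<'E'
from h import *
import cv2
e=robot.read_state()['eef_pos'];h=np.array([.5681,.1616]);v=e[:2]-h
print('r',np.hypot(*v),'gate',-(np.arctan2(v[1],v[0])-np.arctan2(-.0545-h[1],.5862-h[0])))
a=robot.snapshot("scene")[0][140:250,160:330]; b,D=robot.snapshot("top");np.save("topE.npy",D);b=b[140:210,180:350]
f=lambda i:cv2.resize(np.clip(255*(i/255.)**.6,0,255).astype(np.uint8),None,fx=3,fy=3,interpolation=cv2.INTER_CUBIC)
cv2.imwrite("pics/c6.png",np.vstack([f(a),f(b)]))
E
```

```text
time: 13.43
eef_pos: [0.527, -0.0517, 0.2447]
ee_rot: [2.414, 2.01, 0.001]
contact_force: [4.0, 1.1, -6.6]
finger_gap: 0.0202
grasp_force: 59.0
t 13.4333 pos [ 0.527 -0.052  0.245] yaw -0.182 F [ 4.039  1.132 -6.625] M [-0.375 -0.485  0.023] gap 0.0202 grip 59.04881000518799 q6 0.08
shift/30mm [0.218 1.975 0.026] turn/.08 [ 0.011 -0.004 -3.372]
r 0.2172262928463632 gate 0.27368404341615316
```

View pics/c6.png

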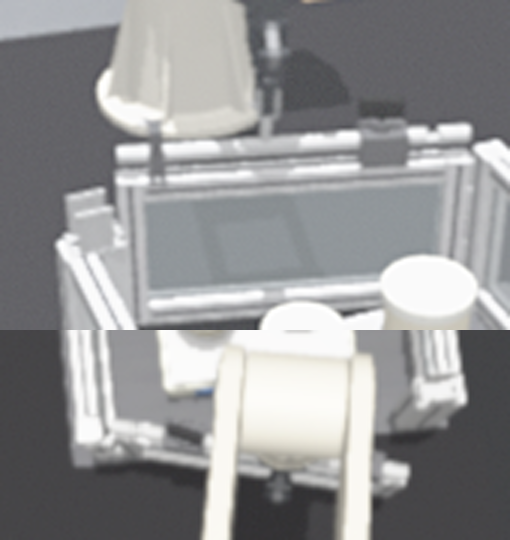

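The gate stands open, its latch end at scene crop (125,155), well clear of the keeper at (92,215). The bolt tail sticks out behind the clamp, so the bolt is drawn. I'll nudge the bolt back onto its stop, let it settle and check before handing in.

```bash
python3 -m creep '[{"delta_pos":[0.04,-0.02,0],"rot":[0,0,0]},{"delta_pos":[0.02,0,0],"rot":[0,0,0]},{"delta_pos":[0,0,0],"rot":[0,0,0]},{"delta_pos":[0,0,0],"rot":[0,0,0]},{"delta_pos":[0,0,0],"rot":[0,0,0]},{"delta_pos":[0,0,0],"rot":[0,0,0]}]'; python3 go.py 0.5865 -0.056 .244 0.088
python3 - <<'E'
from h import *
e=robot.read_state()['eef_pos'];h=np.array([.5681,.1616]);v=e[:2]-h
print('r',np.hypot(*v),'gate',-(np.arctan2(v[1],v[0])-np.arctan2(-.0545-h[1],.5862-h[0])))
p,D=robot.snapshot("scene")
P=np.array([dep("scene",D[v,u],u,v) for v in range(170,215) for u in range(195,320) if D[v,u]>0])
Q=P[(P[:,2]>.205)&(P[:,2]<.214)&(P[:,0]>.45)&(P[:,0]<.58)&(P[:,1]<.1)&(P[:,1]>-.2)]
a=np.polyfit(Q[:,1],Q[:,0],1);print('rail slope',a,'gate angle vs bay',np.arctan(a[0])+.088,len(Q),'latch end',Q[Q[:,1].argmin()])
E
```

```text
time: 14.03
eef_pos: [0.5263, -0.0506, 0.2448]
ee_rot: [2.414, 2.009, -0.001]
contact_force: [2.6, -3.2, -5.3]
finger_gap: 0.0206
grasp_force: 59.2
t 14.0333 pos [ 0.526 -0.051  0.245] yaw -0.183 F [ 2.617 -3.18  -5.314] M [-1.082 -0.569 -0.081] gap 0.0206 grip 59.2273736000061 q6 0.09
shift/30mm [0.189 2.007 0.028] turn/.08 [ 0.005  0.015 -3.386]
r 0.2162949848051457 gate 0.27817567570793433
rail slope [0.20503726 0.54460025] gate angle vs bay 0.2902343495045706 489 latch end [ 0.51247357 -0.19973388  0.20824383]
```

```bash
python3 -c "
from cell import robot
print(robot.job_done())"
```

```text
the job is handed in; nothing more can be done
None
```

Job handed in: the clamp was freed, the bolt lifted over the lip and drawn back to its stop, and the gate is held about 10 cm open (0.278 rad by the arm, 0.29 by camera) with the knob still gripped; the loose items were not touched, and no verdict came back.

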